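# Zero a coffee grinder and set its coarseness by clicks

## Task

Set the coffee grinder to seven clicks: turn the dial on its top clockwise until you feel it come up against its closed stop, then open it counter-clockwise by exactly seven clicks and let go. Do not force the dial at the stop: the grinder only stands on its rubber feet and must not twist or shift on the worktop. Leave the mug, the jar and the teaspoon where they are.

Things in the scene. Friction and masses are not known exactly. Their poses are not given: they have to be found in the camera images.
- grinder: White round coffee grinder with a copper band, 1.4 kg (varies by a fifth), loose on four rubber feet under a dark 120 x 120 mm foot plate; housing 100 mm wide, its shoulder 158 mm up. Origin: centre of its underside, on the dial's upright axis; z up; y points to the dark spout. A torque above about 0.4 N m twists the whole grinder on the worktop.
- dial_grip (a point): Point on the dial's upright axis, fixed to the grinder, 182 mm above its underside: a good TCP height. The dial is a round fluted aluminium knob, 47 mm in diameter, from 166 to 193 mm up, over a 55 mm skirt from 159 to 166 mm. It bears no mark, looks the same at every click, and nothing reports its angle. Clockwise from above closes it.
- spout_tip (a point): End of the grinder's spout, 90 mm from the dial's axis along the grinder's y, 112 mm up; shows how far the grinder has been twisted.
- burr_ring (a point): Centre of the moving burr inside the grinder (out of sight), on the dial's axis. It stands 90 mm above the grinder's underside at click 0 and rises only 0.1 mm a click, which is far too little for the position readings to show: count the clicks instead.
- dial_top (a point): Centre of the dial's top, 193 mm above the grinder's underside, fixed to the grinder. 18 clicks a turn, one every 20 degrees; let go, the dial seats in the nearest click. A click takes up to 0.25 N m. Click 0 is the last seat; the stiff closed stop begins 3 degrees past it, adds 0.05 N m a degree and is no click. It starts 3 to 7 clicks open; the other end is 15 clicks open.
- mug_1: Mug, dark above and white below, 82 mm in diameter, 97 mm high, standing at the spout. Origin on its underside. Leave it alone.
- jar_2: Glass jar with a red lid, 65 mm in diameter, 100 mm high, on the grinder's other side. Origin: centre of its underside. Leave it alone.
- teaspoon_1: Teaspoon, 130 x 26 x 11 mm, lying flat beyond the jar. Origin: centre of its underside. Leave it alone.
Things that resemble listed ones, but are neither listed nor needed, are in the scene too. Of the things that look like the grinder, the largest one is meant.

How it is judged:
On the way:
1. the dial has been closed up to its stop (click 0) (z of burr_ring in the frame of grinder below 0.09003 m), for 0.1 s.
At the end, for the whole second after the job is handed in: The dial rests in the seventh click counter-clockwise from its closed stop (burr 0.7 mm up, within 0.4 click), the grinder stands upright and at rest, its middle and its spout end within 30 mm of where they were (z of burr_ring in the frame of grinder between 0.09066 and 0.09074 m and angle between grinder's own z axis and vertical below 0.05 rad and linear speed of grinder below 0.02 m/s and distance of each of spout_tip, grinder from where it was at the start of the episode below 0.03 m); the robot touches nothing.
It fails at once if the grinder was twisted or pushed: its spout end or its middle moved by more than 30 mm (distance of any of spout_tip, grinder from where it was at the start of the episode above 0.03 m).
It fails at once if the mug, the jar or the teaspoon was moved by more than 20 mm (distance of any of mug_1, jar_2, teaspoon_1 from where it was at the start of the episode above 0.02 m).
It also fails if it takes over 72 s, if anything falls off the work surface, if the arm or the gripper's body presses on something with over 40 N, if the wrist force passes 120 N, or if a joint passes its speed limit or range.

## Robot

A 6-joint arm with a two-finger parallel gripper is mounted at the origin on a cart in front of the work surface, level with it; the furniture and walls round the work are solid. World frame = base frame: x ahead of the robot, y to its left, z up, the work surface at z = 0. Lengths are in m, angles in rad, forces in N, time in s.
With the tool pointing down it reaches from about 0.3 to 0.875 m from the base axis. Payload 6.4 kg.
Tool frame: the origin (TCP) lies between the finger pads, 19 mm behind the fingertips; this is the grasp point; z points along the fingers, y is the line along which they close (so a half turn about z gives the same grasp; the last joint's range is limited). The gripper opens to 85 mm and grips with 20 to 120 N. Pads are 22 mm wide; open, the fingers measure 114 mm over their backs; the gripper's body (76 mm by 85 mm) begins 54 mm behind the grasp point. The pads swing forward as they close: fully open they stand 13 mm farther back than shut.
Start: joints at [-1.428, 0.181, 1.607, -0, 1.354, -0.206], TCP at [0.197, -0.54, 0.25] pointing down, gripper open.
Joint ranges: [-2.99, 2.99], [-0.89, 2.07], [0.3, 2.58], [-1.14, 4.28], [0, 2.63], [-3.12, 3.12]. Speed limits (rad/s): [2.57, 2.57, 3.01, 3.14, 3.14, 3.14].

## Interface

Orientations are given as a unit quaternion [w, x, y, z].
In Python, from bench import ctrl gives the robot as it stands.
- The arm moves only by the tool jog_arm, never from a script. Its argument "series" is a list that holds one entry, the list of rows, each a list of 7 numbers: the shift along the tool's x, y, z in mm, then the turn, a rotation vector about the tool's x, y, z in rad, then the finger opening in mm, from 0 to 85.4. In form: [[[tx, ty, tz, rx, ry, rz, gripper], ...]]. A call has exactly 10 rows; each row shifts and turns the commanded pose from where the row before left it, along the tool's axes as they then stand; what a row does not reach is not made up. A row lasts 1/10 s, in which the tool goes at most 50 mm and 8.59 degrees, less where a joint would pass 70% of its speed; a pose out of reach is approached as far as the arm can. A call with a gripper value outside its range is refused whole. The fingers move at their own pace and stop on an object; the grip force is fixed at half the most. Time passes only in rows, so rows that do not move let the fingers close, or fill a call up. It gives the time, the measured TCP pose, the force, the opening and the grip force at its end, in the units of the state.
- ctrl.get_obs(): the state, without advancing time (a new reading comes with each control period).
- ctrl.camera(name): name is "scene" or "side" or "wrist"; returns a dict with "frame" (420x560x3 uint8, blue, green, red), "z_map" (420x560 float32, m along the optical axis (not along the pixel's ray), 0 where there is no reading), "fx", "fy", "cx", "cy" (pixels), "xyz" and "rotation" of the camera in the world. Camera axes: x right, y down, z forward; pixel columns grow to the right and rows downward; lengths in m; the calibration is good to about 2 mm. A picture is of the moment at which its call begins.
- ctrl.hand_in(): hands the job in; it is judged then, once.
The state is a dict: "time_s": time; "q": joint angles; "dq": joint speeds; "joint_efforts": joint torques, N m; "eef_pos": TCP position; "eef_rot": TCP orientation; "wrist_force": force on the tool from outside, world axes, zero at the start; "torque": the same for the moment, N m; "opening": opening from 0.0 (shut) to 1.0 (fully open); "grasp_force": force on a finger pad.
Only numpy, scipy, OpenCV 4.12 (cv2) and the standard library are available. Lean on these libraries where they do the work, as an engineer would, in place of code of your own. Each camera call takes 0.05 s, during which the arm holds its last target. There are 200 camera calls.

## Working session

There is one attempt and no reset: what is moved stays moved. The work goes in short steps, Python scripts to look and compute and a tool call to move; the robot and the scene stay as the last step left them, time stands still between calls to the robot, and variables do not carry over. Pictures are saved under pics/ and viewed, at most 10 in all, crops included, and the job is handed in when it is done.

Besides the shell and the picture viewer there is one more tool, called by a JSON object that holds its "method" and its "body", one argument or row to a line. jog_arm: Moves the arm, as the interface text tells. Its arguments: {"type":"object","properties":{"series":{"type":"array"}},"required":["series"]}

```bash
mkdir -p pics; ls; python3 - <<'E'
from bench import ctrl
import cv2,numpy as np
a=ctrl.camera("scene");b=ctrl.camera("side")
for n,c in(("scene",a),("side",b)):
    cv2.imwrite(f"pics/{n}0.png",c["frame"]); np.savez(f"{n}0.npz",**c)
    print(n,c["fx"],c["fy"],c["cx"],c["cy"],np.round(c["xyz"],3),np.round(c["rotation"],3).tolist())
print(ctrl.get_obs())
E
```

```text
pics
scene 473.1892335828899 473.1892335828899 280.764402037779 209.16537069883492 [ 0.239 -0.663  0.793] [-0.406, 0.888, -0.196, 0.092]
side 480.54777897202246 480.54777897202246 282.37967991439007 218.96150898675353 [0.502 0.944 0.645] [0.019, -0.044, 0.856, -0.515]
{'time_s': 0.1, 'q': array([-1.42832321e+00,  1.81473210e-01,  1.60789711e+00, -3.66798291e-06,
        1.35380021e+00, -2.06338067e-01]), 'dq': array([-0.0016024 , -0.0015832 , -0.0020083 ,  0.00115925,  0.00168409,
        0.00142094]), 'joint_efforts': array([ 6.58381359e-04, -4.45873439e+01, -3.52239311e+01, -2.57215042e-04,
        4.09789194e-03,  2.46080234e-06]), 'eef_pos': array([ 0.1964517 , -0.53990726,  0.24917585]), 'eef_rot': array([-7.88591907e-04,  9.84829481e-01,  1.73523115e-01,  2.33986697e-05]), 'wrist_force': array([-0.8887268 , -0.01176707,  0.4399271 ]), 'torque': array([-0.00687797,  0.02243518, -0.00622483]), 'grasp_force': 0.0, 'opening': 1.0026509778508883}
```

View pics/scene0.png

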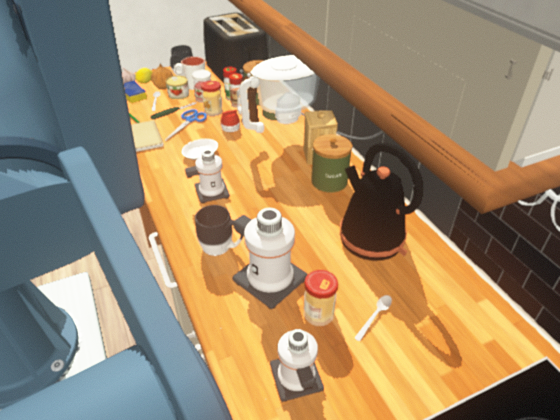

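View pics/side0.png

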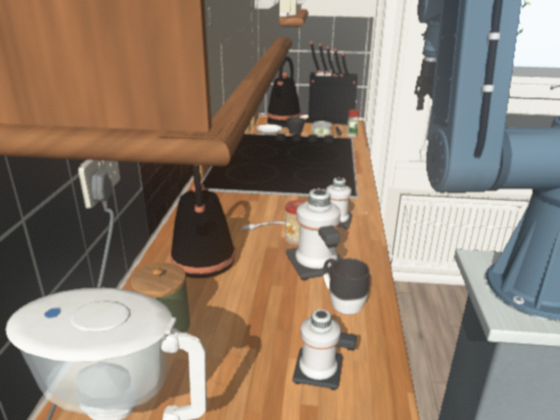

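Candidates for the grinder are scene (269,250), the large one, and the small lookalikes at scene (210,175) and (297,362). In the side view these are (318,235), (320,345) and (340,200). I choose the large one, at scene (269,250) / side (318,235), with its dial near scene (269,220) / side (319,200). The mug is at scene (214,230), the jar at (320,297) and the spoon at (373,317).

```bash
cat > h.py <<'E'
import numpy as np,cv2
from scipy.spatial.transform import Rotation as R
def rot(c): return R.from_quat(np.roll(c["rotation"],-1)).as_matrix()
def ray(c,u,v): return rot(c)@np.array([(u-c["cx"])/c["fx"],(v-c["cy"])/c["fy"],1.])
def plane(c,u,v,z):
    d=ray(c,u,v); return c["xyz"]+d*(z-c["xyz"][2])/d[2]
def cloud(c):
    v,u=np.mgrid[:420,:560]; Z=c["z_map"]
    P=np.stack([(u-c["cx"])/c["fx"]*Z,(v-c["cy"])/c["fy"]*Z,Z],-1)
    return P@rot(c).T+c["xyz"]
def tri(a,pa,b,pb):
    A,B=ray(a,*pa),ray(b,*pb); t=np.linalg.lstsq(np.c_[A,-B],b["xyz"]-a["xyz"],rcond=None)[0]
    p,q=a["xyz"]+A*t[0],b["xyz"]+B*t[1]; return (p+q)/2,np.linalg.norm(p-q)
E
python3 - <<'E'
from h import *
a=dict(np.load("scene0.npz"));b=dict(np.load("side0.npz"))
ims=[]
for c,(u,v) in((a,(269,240)),(b,(319,220))):
    P=cloud(c); 
    box=np.zeros((420,560),bool); box[v-60:v+70,u-60:u+60]=1
    box&=c["z_map"]>0
    for lo,hi in((.187,.21),(.168,.187),(.145,.16),(.003,.03)):
        m=box&(P[...,2]>lo)&(P[...,2]<hi); Q=P[m]
        if len(Q): 
            (x,y),r=cv2.minEnclosingCircle(Q[:,:2].astype(np.float32)); print(lo,len(Q),"circ",round(x,4),round(y,4),round(r,4),"med",np.round(np.median(Q,0),4),"maxz",Q[:,2].max().round(4))
            if lo==.187: vv,uu=np.nonzero(m); print(" pix",uu.min(),uu.max(),vv.min(),vv.max(),uu.mean(),vv.mean())
    print("overhead near", [np.round(P[(c['z_map']>0)&(P[...,2]>.3)&(np.abs(P[...,0]-.45)<.4)].min(0),3)])
    ims.append(cv2.resize(c["frame"][v-65:v+65,u-65:u+65],(400,400),interpolation=cv2.INTER_CUBIC))
cv2.imwrite("pics/crop.png",np.hstack(ims))
E
```

```text
0.187 346 circ 0.5066 -0.041 0.0248 med [ 0.5048 -0.0435  0.1933] maxz 0.1966
 pix 257 281 208 225 268.6965317919075 216.91040462427745
0.168 179 circ 0.5059 -0.0428 0.0236 med [ 0.4981 -0.0587  0.1783] maxz 0.187
0.145 909 circ 0.5061 -0.0407 0.0505 med [ 0.4918 -0.0636  0.1549] maxz 0.16
0.003 1953 circ 0.5564 0.0998 0.2397 med [ 0.4946 -0.0291  0.0203] maxz 0.0298
overhead near [array([ 0.155, -0.563,  0.3  ])]
0.187 201 circ 0.5067 -0.0369 0.0243 med [ 0.5077 -0.0298  0.1949] maxz 0.1985
 pix 309 330 188 199 319.17910447761193 193.92537313432837
0.168 168 circ 0.5079 -0.0346 0.0265 med [ 0.5069 -0.02    0.1774] maxz 0.187
0.145 490 circ 0.5072 -0.0348 0.0496 med [ 0.5071 -0.007   0.1551] maxz 0.16
0.003 6413 circ 0.4866 -0.3438 0.4436 med [ 0.5492 -0.4352  0.0078] maxz 0.0299
overhead near [array([ 0.052, -1.342,  0.3  ])]
```

View pics/crop.png

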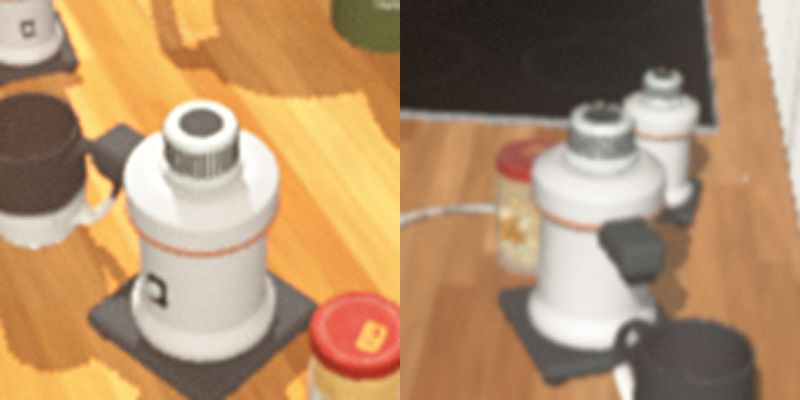

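The crop confirms the large grinder: dial at (200,140) in the left crop and (600,130) in the right, spout toward the mug. Two views put the axis at about (0.5065, -0.039) with the top at about 0.194, which matches the stated 0.193. Next is a quick check for overhead clearance.

```bash
python3 - <<'E'
from h import *
a=dict(np.load("scene0.npz"));b=dict(np.load("side0.npz"))
print(tri(a,(268.7,216.9),b,(319.2,193.9)))
for n,c in(("scene",a),("side",b)):
    P=cloud(c);P=P[c["z_map"]>0]
    for zl in np.arange(.2,1.0,.1):
        Q=P[(P[:,2]>zl)&(P[:,2]<zl+.1)&(P[:,1]>-.4)&(P[:,1]<.4)&(P[:,0]>.36)]
        print(n,zl.round(1),len(Q),np.round(np.percentile(Q[:,0],[0,2,50]),3) if len(Q) else "")
E
```

```text
(array([ 0.50701256, -0.04008299,  0.18956634]), np.float64(0.0010697695482461463))
scene 0.2 2162 [0.758 0.761 0.941]
scene 0.3 220 [0.834 0.835 0.842]
scene 0.4 14831 [0.602 0.603 0.625]
scene 0.5 19901 [0.632 0.633 0.635]
scene 0.6 3934 [0.632 0.633 0.635]
scene 0.7 0 
scene 0.8 0 
scene 0.9 0 
side 0.2 7096 [0.76  0.77  0.944]
side 0.3 4248 [0.93  0.934 0.944]
side 0.4 3482 [0.603 0.604 0.622]
side 0.5 4667 [0.6   0.622 0.635]
side 0.6 181 [0.634 0.635 0.635]
side 0.7 0 
side 0.8 0 
side 0.9 0
```

{"method": "jog_arm", "body": {
  "series": [
    [[30.9, -24.3, 0, 0, 0, 0, 85], [30.9, -24.3, 0, 0, 0, 0, 85], [30.9, -24.3, 0, 0, 0, 0, 85], [30.9, -24.3, 0, 0, 0, 0, 85], [30.9, -24.3, 0, 0, 0, 0, 85], [30.9, -24.3, 0, 0, 0, 0, 85], [30.9, -24.3, 0, 0, 0, 0, 85], [30.9, -24.3, 0, 0, 0, 0, 85], [30.9, -24.3, 0, 0, 0, 0, 85], [30.9, -24.3, 0, 0, 0, 0, 85]]
  ]
}}

```text
time_s: 1.1
eef_pos: [0.4043, -0.2048, 0.2498]
eef_rot: [-0.0, 0.985, 0.173, -0.0]
wrist_force: [0.1, -0.2, 0.2]
opening: 1.0
grasp_force: 0.0
```

{"method": "jog_arm", "body": {
  "series": [
    [[30.9, -24.3, 0, 0, 0, 0, 85], [30.9, -24.3, 0, 0, 0, 0, 85], [30.9, -24.3, 0, 0, 0, 0, 85], [30.9, -24.3, 0, 0, 0, 0, 85], [0, 0, 0, 0, 0, -0.14, 85], [0, 0, 0, 0, 0, -0.14, 85], [0, 0, 0, 0, 0, -0.14, 85], [0, 0, 0, 0, 0, -0.14, 85], [0, 0, 0, 0, 0, -0.14, 85], [0, 0, 0, 0, 0, -0.14, 85]]
  ]
}}

```text
time_s: 2.1
eef_pos: [0.4865, -0.0726, 0.2495]
eef_rot: [-0.0, 0.827, 0.562, -0.0]
wrist_force: [-0.7, 0.7, 0.5]
opening: 0.996
grasp_force: 0.0
```

```bash
python3 - <<'E'
from h import *
from bench import ctrl
o=ctrl.get_obs(); print(o["time_s"],o["q"].round(3),o["eef_pos"].round(4),o["eef_rot"].round(4),o["wrist_force"].round(2),o["torque"].round(3))
c=ctrl.camera("wrist");np.savez("w1.npz",**c);cv2.imwrite("pics/w1.png",c["frame"])
print(c["xyz"],c["rotation"])
P=cloud(c);ok=c["z_map"]>0
d=np.hypot(P[...,0]-.5066,P[...,1]+.039)
for lo,hi,r in((.187,.205,.045),(.15,.163,.07)):
    m=ok&(P[...,2]>lo)&(P[...,2]<hi)&(d<r);Q=P[m]
    if len(Q):print(lo,len(Q),cv2.minEnclosingCircle(Q[:,:2].astype(np.float32)),np.median(Q,0).round(4))
E
```

```text
2.1 [-0.39  -0.007  1.81   0.     1.339 -0.014] [ 0.4865 -0.0726  0.2495] [-4.000e-04  8.268e-01  5.625e-01 -3.000e-04] [-0.67  0.7   0.48] [ 0.039 -0.011  0.059]
[ 0.51468311 -0.00224914  0.37393224] [ 0.14763674  0.97116212 -0.18493885 -0.02907131]
0.187 5867 ((0.5070410370826721, -0.03931008651852608), 0.024382639676332474) [ 0.5076 -0.0375  0.1937]
0.15 11014 ((0.507026731967926, -0.03930087387561798), 0.0494859479367733) [ 0.5112 -0.0271  0.1563]
```

View pics/w1.png

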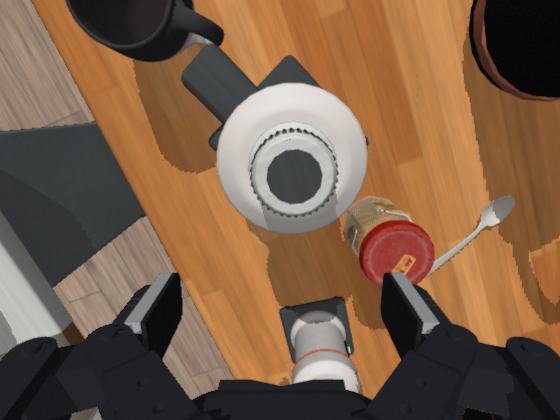

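Seen from the wrist camera, the dial is at pixel (294,177), with the mug, jar and spoon clear of the gripper path. The axis is (0.507, -0.0393) and the top is at 0.1937, consistent across all three views.

{"method": "jog_arm", "body": {
  "series": [
    [[13, 2.3, 0, 0, 0, 0, 85], [13, 2.3, 0, 0, 0, 0, 85], [12.5, 2.2, 0, 0, 0, 0, 85], [0, 0, 0, 0, 0, -0.12, 85], [0, 0, 0, 0, 0, -0.12, 85], [0, 0, 0, 0, 0, -0.13, 85], [0, 0, 0, 0, 0, -0.13, 85], [0, 0, 12, 0, 0, 0, 85], [0, 0, 12, 0, 0, 0, 85], [0, 0, 0, 0, 0, 0, 85]]
  ]
}}

```text
time_s: 3.15
eef_pos: [0.506, -0.0388, 0.2231]
eef_rot: [-0.002, 0.665, 0.747, -0.001]
wrist_force: [-0.3, -0.5, -0.3]
opening: 0.993
grasp_force: 0.0
```

```bash
cat > s.py <<'E'
from h import *
from bench import ctrl
o=ctrl.get_obs();w,x,y,z=o["eef_rot"]; 
print("t",round(o["time_s"],2),"phi",round(np.degrees(2*np.arctan2(y,x)),2),"q6",o["q"][5].round(3),"pos",o["eef_pos"].round(4),"F",o["wrist_force"].round(2),"T",o["torque"].round(3),"tau6",o["joint_efforts"][5].round(3),"op",round(o["opening"],3),round(o["grasp_force"],1))
E
python3 s.py
```

```text
t 3.15 phi 96.61 q6 -0.426 pos [ 0.506  -0.0388  0.2231] F [-0.34 -0.47 -0.27] T [-0.016  0.024  0.03 ] tau6 0.036 op 0.993 0.0
```

{"method": "jog_arm", "body": {
  "series": [
    [[-0.5, 1, 13, 0, 0, 0, 85], [0, 0, 13, 0, 0, 0, 85], [0, 0, 13, 0, 0, 0, 85], [0, 0, 0, 0, 0, 0, 85], [0, 0, 0, 0, 0, 0, 30], [0, 0, 0, 0, 0, 0, 30], [0, 0, 0, 0, 0, 0, 30], [0, 0, 0, 0, 0, 0, 30], [0, 0, 0, 0, 0, 0, 30], [0, 0, 0, 0, 0, 0, 30]]
  ]
}}

```text
time_s: 4.15
eef_pos: [0.5081, -0.0403, 0.188]
eef_rot: [-0.0, 0.664, 0.748, -0.0]
wrist_force: [-5.3, -0.1, 4.7]
opening: 0.522
grasp_force: 61.4
```

```bash
python3 s.py
```

```text
t 4.15 phi 96.75 q6 -0.429 pos [ 0.5081 -0.0403  0.188 ] F [-5.28 -0.07  4.69] T [-0.041  0.909 -0.072] tau6 -0.119 op 0.522 61.4
```

{"method": "jog_arm", "body": {
  "series": [
    [[0, 0, 0, 0, 0, 0, 85], [0, 0, -4, 0, 0, 0, 85], [0, 0, 0, 0, 0, 0, 85], [0, 0, 0, 0, 0, 0, 30], [0, 0, 0, 0, 0, 0, 30], [0, 0, 0, 0, 0, 0, 30], [0, 0, 0, 0, 0, 0, 30], [0, 0, 0, 0, 0, 0, 30], [0, 0, 0, 0, 0, 0, 30], [0, 0, 0, 0, 0, 0, 30]]
  ]
}}

```text
time_s: 5.15
eef_pos: [0.5078, -0.0401, 0.1913]
eef_rot: [-0.001, 0.664, 0.748, -0.001]
wrist_force: [-5.8, -0.2, 5.4]
opening: 0.526
grasp_force: 61.3
```

```bash
python3 s.py
```

```text
t 5.15 phi 96.77 q6 -0.43 pos [ 0.5078 -0.0401  0.1913] F [-5.78 -0.22  5.37] T [-0.081  0.878 -0.006] tau6 0.002 op 0.526 61.3
```

{"method": "jog_arm", "body": {
  "series": [
    [[0, -1, -1, 0, 0, 0, 30], [0, 0, 0, 0, 0, 0, 30], [0, 0, 0, 0, 0, 0.0175, 30], [0, 0, 0, 0, 0, 0.0175, 30], [0, 0, 0, 0, 0, 0.0175, 30], [0, 0, 0, 0, 0, 0.0175, 30], [0, 0, 0, 0, 0, 0.0175, 30], [0, 0, 0, 0, 0, 0, 30], [0, 0, 0, 0, 0, 0, 30], [0, 0, 0, 0, 0, 0, 30]]
  ]
}}

```text
time_s: 6.15
eef_pos: [0.5072, -0.0399, 0.1915]
eef_rot: [-0.0, 0.696, 0.718, -0.0]
wrist_force: [0.6, 0.4, -12.4]
opening: 0.52
grasp_force: 62.7
```

```bash
python3 s.py
```

```text
t 6.15 phi 91.75 q6 -0.343 pos [ 0.5072 -0.0399  0.1915] F [  0.58   0.37 -12.4 ] T [ 0.071 -0.151  0.062] tau6 0.038 op 0.52 62.7
```

{"method": "jog_arm", "body": {
  "series": [
    [[0, 0, 0.6, 0, 0, 0.0175, 30], [0, 0, 0, 0, 0, 0.0175, 30], [0, 0, 0, 0, 0, 0, 30], [0, 0, 0, 0, 0, 0, 30], [0, 0, 0, 0, 0, 0, 30], [0, 0, 0, 0, 0, 0, 30], [0, 0, 0, 0, 0, 0, 30], [0, 0, 0, 0, 0, 0, 30], [0, 0, 0, 0, 0, 0, 30], [0, 0, 0, 0, 0, 0, 30]]
  ]
}}

```text
time_s: 7.15
eef_pos: [0.5076, -0.0401, 0.1914]
eef_rot: [0.0, 0.709, 0.706, 0.0]
wrist_force: [1.7, 1.0, -10.4]
opening: 0.518
grasp_force: 63.1
```

```bash
python3 s.py
```

```text
t 7.15 phi 89.74 q6 -0.308 pos [ 0.5076 -0.0401  0.1914] F [  1.74   1.   -10.39] T [ 0.122 -0.27   0.094] tau6 0.056 op 0.518 63.1
```

{"method": "jog_arm", "body": {
  "series": [
    [[0, 0, 0, 0, 0, 0.0175, 30], [0, 0, 0, 0, 0, 0.0175, 30], [0, 0, 0, 0, 0, 0.0175, 30], [0, 0, 0, 0, 0, 0, 30], [0, 0, 0, 0, 0, 0, 30], [0, 0, 0, 0, 0, 0, 30], [0, 0, 0, 0, 0, 0, 30], [0, 0, 0, 0, 0, 0, 30], [0, 0, 0, 0, 0, 0, 30], [0, 0, 0, 0, 0, 0, 30]]
  ]
}}

```text
time_s: 8.15
eef_pos: [0.5075, -0.0402, 0.1914]
eef_rot: [0.0, 0.727, 0.687, -0.0]
wrist_force: [0.2, 0.3, -9.3]
opening: 0.523
grasp_force: 63.1
```

```bash
python3 s.py
```

```text
t 8.15 phi 86.74 q6 -0.255 pos [ 0.5075 -0.0402  0.1914] F [ 0.23  0.35 -9.33] T [-0.113 -0.011  0.04 ] tau6 0.074 op 0.523 63.1
```

{"method": "jog_arm", "body": {
  "series": [
    [[0, 0, 0.5, 0, 0, 0, 30], [0, 0, 0.5, 0, 0, 0, 30], [0, 0, 0, 0, 0, 0, 30], [0, 0, 0, 0, 0, 0, 30], [0, 0, 0, 0, 0, 0, 30], [0, 0, 0, 0, 0, 0, 30], [0, 0, 0, 0, 0, 0, 30], [0, 0, 0, 0, 0, 0, 30], [0, 0, 0, 0, 0, 0, 30], [0, 0, 0, 0, 0, 0, 30]]
  ]
}}

```text
time_s: 9.15
eef_pos: [0.5078, -0.0402, 0.1913]
eef_rot: [0.0, 0.727, 0.687, 0.0]
wrist_force: [-4.7, 1.0, 4.4]
opening: 0.52
grasp_force: 64.6
```

```bash
python3 s.py; python3 - <<'E'
from h import *
from bench import ctrl
a=dict(np.load("scene0.npz"));b=dict(np.load("side0.npz"));ims=[]
for n,r,(u,v) in(("scene",a,(260,250)),("side",b,(319,230))):
    c=ctrl.camera(n)
    for f in(r,c): ims.append(cv2.resize(f["frame"][v-65:v+65,u-65:u+65],(300,300),interpolation=cv2.INTER_CUBIC))
cv2.imwrite("pics/cmp1.png",np.vstack([np.hstack(ims[:2]),np.hstack(ims[2:])]))
E
```

```text
t 9.15 phi 86.74 q6 -0.255 pos [ 0.5078 -0.0402  0.1913] F [-4.73  0.98  4.4 ] T [0.254 0.979 0.071] tau6 0.088 op 0.52 64.6
```

View pics/cmp1.png

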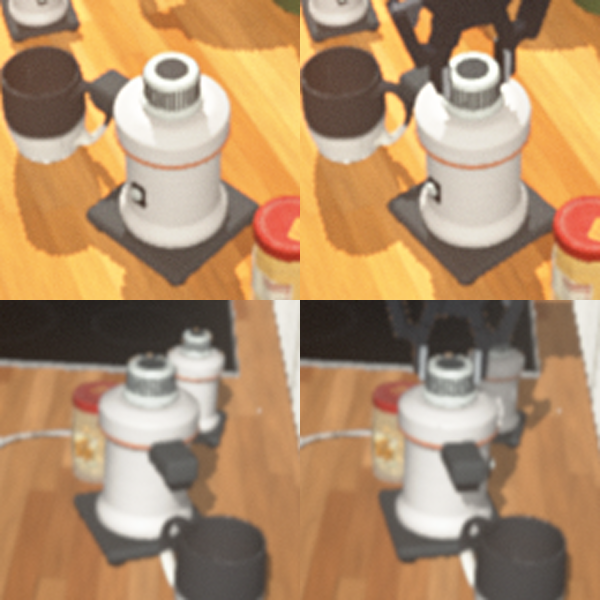

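Comparing before and after, the grinder's label shifted from x=138 to 132 and the plate corner from 178 to 165. My slight upward pull unloaded its feet, so the whole grinder turned about 10° and the dial did not move in it. I'll undo it the same way, lightly lifted and turned back, then work with a downward press.

{"method": "jog_arm", "body": {
  "series": [
    [[0, 0, -0.5, 0, 0, 0, 30], [0, 0, -0.5, 0, 0, 0, 30], [0, 0, 0, 0, 0, 0, 30], [0, 0, 0, 0, 0, -0.025, 30], [0, 0, 0, 0, 0, -0.025, 30], [0, 0, 0, 0, 0, -0.025, 30], [0, 0, 0, 0, 0, -0.025, 30], [0, 0, 0, 0, 0, -0.025, 30], [0, 0, 0, 0, 0, -0.025, 30], [0, 0, 0, 0, 0, -0.025, 30]]
  ]
}}

```text
time_s: 10.25
eef_pos: [0.5077, -0.0402, 0.1913]
eef_rot: [0.0, 0.663, 0.748, 0.0]
wrist_force: [-0.0, 0.4, -4.8]
opening: 0.517
grasp_force: 63.5
```

```bash
python3 s.py; python3 - <<'E'
from h import *
from bench import ctrl
a=dict(np.load("scene0.npz"));b=dict(np.load("side0.npz"));ims=[]
for n,r,(u,v) in(("scene",a,(260,250)),("side",b,(319,230))):
    c=ctrl.camera(n)
    for f in(r,c): ims.append(cv2.resize(f["frame"][v-65:v+65,u-65:u+65],(300,300),interpolation=cv2.INTER_CUBIC))
cv2.imwrite("pics/cmp2.png",np.vstack([np.hstack(ims[:2]),np.hstack(ims[2:])]))
E
```

```text
t 10.25 phi 96.88 q6 -0.433 pos [ 0.5077 -0.0402  0.1913] F [-0.    0.4  -4.84] T [-0.019  0.09  -0.045] tau6 0.223 op 0.517 63.5
```

View pics/cmp2.png

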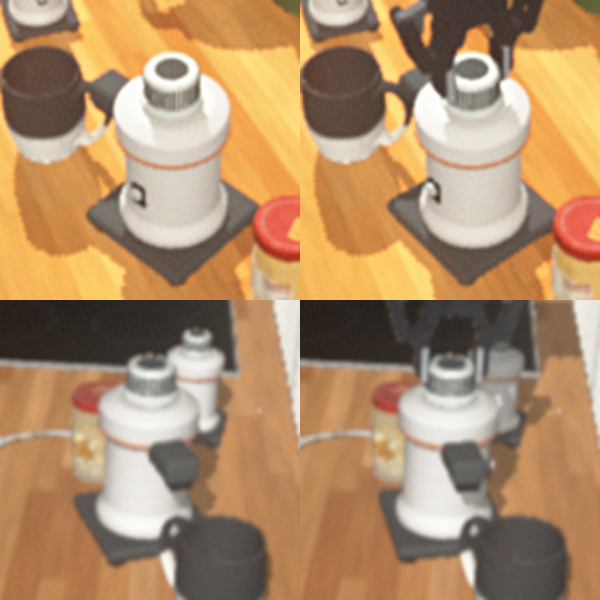

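```bash
cat > yaw.py <<'E'
from h import *
def plate(c):
    # spout: dark pixels cast on plane through spout height in the side view; plate: dark low points in the scene view
    P=cloud(c); g=c["frame"].max(-1)
    d=np.hypot(P[...,0]-.507,P[...,1]+.039)
    m=((c["z_map"]>0)&(g<110)&(d<.1)&(P[...,2]>.004)&(P[...,2]<.035)).astype(np.uint8)
    n,l,s,_=cv2.connectedComponentsWithStats(m); k=1+s[1:,4].argmax(); Q=P[l==k]
    r=cv2.minAreaRect((Q[:,:2]*1000).astype(np.float32)); 
    S=P[(c["z_map"]>0)&(g<110)&(P[...,2]>.103)&(P[...,2]<.135)&(d<.1)&(d>.052)]
    return len(Q),np.round(np.array([*r[0],*r[1],r[2]]),1),"spout",len(S),np.median(S,0).round(4) if len(S) else ""
E
python3 - <<'E'
from yaw import *
from bench import ctrl
x=cv2.imread("pics/cmp1.png");y=cv2.imread("pics/cmp2.png")
d=cv2.absdiff(x,y).max(-1); print("diff plate scene",d[180:300,380:560].mean(),"side plate",d[480:560,380:470].mean(), "spout side",d[440:490,440:490].mean(),"bg",d[180:300,300:380].mean())
for n in("scene","side"):
    c=ctrl.camera(n);np.savez(n+"2.npz",**c)
    print(n,plate(dict(np.load(n+"0.npz")))); print(n,plate(c))
E
```

```text
diff plate scene 2.5575462962962963 side plate 1.3669444444444445 spout side 2.2448 bg 2.3944791666666667
scene (540, array([490.4, -78.9,  81.2, 154.8,  69.1]), 'spout', 66, array([0.4643, 0.02  , 0.1279]))
scene (512, array([483.2, -73.5,  81. , 150.1,  58.2]), 'spout', 63, array([0.4733, 0.0299, 0.1257]))
side (345, array([546.8, -12.6,  52. , 120.4,  40.5]), 'spout', 229, array([0.4781, 0.0425, 0.1253]))
side (337, array([534.1, -25.2,  62.2, 114.3,  15.5]), 'spout', 208, array([0.4883, 0.0479, 0.1248]))
```

The spout bearing went from 109.5° to about 102°, so the grinder has twisted about 7.5° clockwise. That moves the spout end about 12 mm, inside the limit. Turning back moved only the dial. I'll release so the dial seats, regrip, and press down while turning.

{"method": "jog_arm", "body": {
  "series": [
    [[0, 0, 0, 0, 0, 0, 75], [0, 0, 0, 0, 0, 0, 75], [0, 0, 0, 0, 0, 0, 75], [0, 0, 0, 0, 0, 0, 30], [0, 0, 0, 0, 0, 0, 30], [0, 0, 0, 0, 0, 0, 30], [0, 0, 0, 0, 0, 0, 30], [0, 0, 0.5, 0, 0, 0, 30], [0, 0, 0, 0, 0, 0, 30], [0, 0, 0, 0, 0, 0, 30]]
  ]
}}

```text
time_s: 11.45
eef_pos: [0.5076, -0.0402, 0.1922]
eef_rot: [0.0, 0.664, 0.748, -0.0]
wrist_force: [-4.2, 0.2, 9.2]
opening: 0.52
grasp_force: 61.4
```

```bash
python3 s.py; python3 - <<'E'
from bench import ctrl
import numpy as np
L=[]
for i in range(6):
    ctrl.camera("wrist");o=ctrl.get_obs();L.append([o["torque"][2],o["joint_efforts"][5],o["wrist_force"][2]])
print(np.round(L,3).tolist())
E
```

```text
t 11.45 phi 96.77 q6 -0.43 pos [ 0.5076 -0.0402  0.1922] F [-4.21  0.23  9.23] T [ 0.111  0.795 -0.048] tau6 -0.041 op 0.52 61.4
[[-0.053, -0.041, 9.143], [-0.092, -0.041, 9.057], [-0.047, -0.041, 9.527], [-0.038, -0.04, 9.829], [0.005, -0.04, 8.9], [-0.058, -0.04, 9.731]]
```

{"method": "jog_arm", "body": {
  "series": [
    [[0, 0, 0.3, 0, 0, 0, 30], [0, 0, 0, 0, 0, 0.0175, 30], [0, 0, 0, 0, 0, 0.0175, 30], [0, 0, 0, 0, 0, 0.0175, 30], [0, 0, 0, 0, 0, 0.0175, 30], [0, 0, 0, 0, 0, 0.0175, 30], [0, 0, 0, 0, 0, 0, 30], [0, 0, 0, 0, 0, 0, 30], [0, 0, 0, 0, 0, 0, 30], [0, 0, 0, 0, 0, 0, 30]]
  ]
}}

```text
time_s: 12.75
eef_pos: [0.5075, -0.0402, 0.1921]
eef_rot: [0.0, 0.696, 0.718, -0.0]
wrist_force: [-5.8, 0.6, 11.1]
opening: 0.524
grasp_force: 61.5
```

```bash
python3 s.py
```

```text
t 12.75 phi 91.74 q6 -0.343 pos [ 0.5075 -0.0402  0.1921] F [-5.79  0.59 11.12] T [ 0.115  1.058 -0.184] tau6 -0.144 op 0.524 61.5
```

{"method": "jog_arm", "body": {
  "series": [
    [[0, 0, 0, 0, 0, 0.0175, 30], [0, 0, 0, 0, 0, 0.0175, 30], [0, 0, 0, 0, 0, 0.0175, 30], [0, 0, 0, 0, 0, 0.0175, 30], [0, 0, 0, 0, 0, 0.0175, 30], [0, 0, 0, 0, 0, 0, 30], [0, 0, 0, 0, 0, 0, 30], [0, 0, 0, 0, 0, 0, 30], [0, 0, 0, 0, 0, 0, 30], [0, 0, 0, 0, 0, 0, 30]]
  ]
}}

```text
time_s: 13.75
eef_pos: [0.5074, -0.0402, 0.1921]
eef_rot: [0.0, 0.727, 0.687, -0.0]
wrist_force: [-5.3, -0.4, 11.5]
opening: 0.522
grasp_force: 61.6
```

```bash
python3 s.py
```

```text
t 13.75 phi 86.76 q6 -0.256 pos [ 0.5074 -0.0402  0.1921] F [-5.29 -0.44 11.52] T [0.133 1.175 0.1  ] tau6 0.116 op 0.522 61.6
```

{"method": "jog_arm", "body": {
  "series": [
    [[0, 0, 0, 0, 0, 0.0175, 30], [0, 0, 0, 0, 0, 0.0175, 30], [0, 0, 0, 0, 0, 0.0175, 30], [0, 0, 0, 0, 0, 0.0175, 30], [0, 0, 0, 0, 0, 0.0175, 30], [0, 0, 0, 0, 0, 0, 30], [0, 0, 0, 0, 0, 0, 30], [0, 0, 0, 0, 0, 0, 30], [0, 0, 0, 0, 0, 0, 30], [0, 0, 0, 0, 0, 0, 30]]
  ]
}}

```text
time_s: 14.75
eef_pos: [0.5073, -0.0402, 0.1921]
eef_rot: [-0.0, 0.756, 0.654, -0.0]
wrist_force: [-6.5, 0.7, 12.1]
opening: 0.52
grasp_force: 61.7
```

```bash
python3 s.py
```

```text
t 14.75 phi 81.75 q6 -0.168 pos [ 0.5073 -0.0402  0.1921] F [-6.49  0.67 12.13] T [0.169 1.247 0.116] tau6 0.095 op 0.52 61.7
```

{"method": "jog_arm", "body": {
  "series": [
    [[0, 0, 0, 0, 0, 0.0175, 30], [0, 0, 0, 0, 0, 0.0175, 30], [0, 0, 0, 0, 0, 0.0175, 30], [0, 0, 0, 0, 0, 0.0175, 30], [0, 0, 0, 0, 0, 0.0175, 30], [0, 0, 0, 0, 0, 0, 30], [0, 0, 0, 0, 0, 0, 30], [0, 0, 0, 0, 0, 0, 30], [0, 0, 0, 0, 0, 0, 30], [0, 0, 0, 0, 0, 0, 30]]
  ]
}}

```text
time_s: 15.75
eef_pos: [0.5072, -0.0402, 0.1921]
eef_rot: [-0.0, 0.784, 0.621, -0.0]
wrist_force: [-7.4, 1.0, 12.5]
opening: 0.52
grasp_force: 61.6
```

```bash
python3 s.py
```

```text
t 15.75 phi 76.71 q6 -0.08 pos [ 0.5072 -0.0402  0.1921] F [-7.44  0.95 12.47] T [ 0.161  1.305 -0.091] tau6 -0.087 op 0.52 61.6
```

{"method": "jog_arm", "body": {
  "series": [
    [[0, 0, 0, 0, 0, 0.0175, 30], [0, 0, 0, 0, 0, 0.0175, 30], [0, 0, 0, 0, 0, 0.0175, 30], [0, 0, 0, 0, 0, 0.0175, 30], [0, 0, 0, 0, 0, 0.0175, 30], [0, 0, 0, 0, 0, 0, 30], [0, 0, 0, 0, 0, 0, 30], [0, 0, 0, 0, 0, 0, 30], [0, 0, 0, 0, 0, 0, 30], [0, 0, 0, 0, 0, 0, 30]]
  ]
}}

```text
time_s: 16.75
eef_pos: [0.5071, -0.0402, 0.1921]
eef_rot: [-0.0, 0.811, 0.586, -0.0]
wrist_force: [-7.5, 0.6, 11.8]
opening: 0.521
grasp_force: 61.7
```

```bash
python3 s.py
```

```text
t 16.75 phi 71.7 q6 0.007 pos [ 0.5071 -0.0402  0.1921] F [-7.53  0.58 11.79] T [0.194 1.377 0.002] tau6 -0.061 op 0.521 61.7
```

{"method": "jog_arm", "body": {
  "series": [
    [[0, 0, 0, 0, 0, 0.028, 30], [0, 0, 0, 0, 0, 0.028, 30], [0, 0, 0, 0, 0, 0.028, 30], [0, 0, 0, 0, 0, 0.028, 30], [0, 0, 0, 0, 0, 0.028, 30], [0, 0, 0, 0, 0, 0, 30], [0, 0, 0, 0, 0, 0, 30], [0, 0, 0, 0, 0, 0, 30], [0, 0, 0, 0, 0, 0, 30], [0, 0, 0, 0, 0, 0, 30]]
  ]
}}

```text
time_s: 17.75
eef_pos: [0.507, -0.0401, 0.1921]
eef_rot: [-0.0, 0.849, 0.528, -0.001]
wrist_force: [-7.2, 1.3, 12.8]
opening: 0.515
grasp_force: 61.8
```

```bash
python3 s.py
```

```text
t 17.75 phi 63.7 q6 0.147 pos [ 0.507  -0.0401  0.1921] F [-7.17  1.32 12.78] T [0.295 1.458 0.099] tau6 0.069 op 0.515 61.8
```

{"method": "jog_arm", "body": {
  "series": [
    [[0, 0, 0, 0, 0, 0.035, 30], [0, 0, 0, 0, 0, 0.035, 30], [0, 0, 0, 0, 0, 0.035, 30], [0, 0, 0, 0, 0, 0.035, 30], [0, 0, 0, 0, 0, 0.035, 30], [0, 0, 0, 0, 0, 0, 30], [0, 0, 0, 0, 0, 0, 30], [0, 0, 0, 0, 0, 0, 30], [0, 0, 0, 0, 0, 0, 30], [0, 0, 0, 0, 0, 0, 30]]
  ]
}}

```text
time_s: 18.75
eef_pos: [0.507, -0.04, 0.1921]
eef_rot: [-0.0, 0.892, 0.451, -0.001]
wrist_force: [-8.0, 1.3, 13.4]
opening: 0.52
grasp_force: 61.8
```

```bash
python3 s.py
```

```text
t 18.75 phi 53.65 q6 0.322 pos [ 0.507  -0.04    0.1921] F [-7.96  1.29 13.43] T [ 0.355  1.439 -0.05 ] tau6 -0.092 op 0.52 61.8
```

{"method": "jog_arm", "body": {
  "series": [
    [[0, 0, 0, 0, 0, 0.035, 30], [0, 0, 0, 0, 0, 0.035, 30], [0, 0, 0, 0, 0, 0.035, 30], [0, 0, 0, 0, 0, 0.035, 30], [0, 0, 0, 0, 0, 0.035, 30], [0, 0, 0, 0, 0, 0, 30], [0, 0, 0, 0, 0, 0, 30], [0, 0, 0, 0, 0, 0, 30], [0, 0, 0, 0, 0, 0, 30], [0, 0, 0, 0, 0, 0, 30]]
  ]
}}

```text
time_s: 19.75
eef_pos: [0.5069, -0.0398, 0.1921]
eef_rot: [-0.0, 0.928, 0.372, -0.001]
wrist_force: [-8.1, 1.9, 13.7]
opening: 0.521
grasp_force: 61.9
```

```bash
python3 s.py
```

```text
t 19.75 phi 43.65 q6 0.497 pos [ 0.5069 -0.0398  0.1921] F [-8.06  1.92 13.66] T [0.521 1.563 0.101] tau6 0.113 op 0.521 61.9
```

{"method": "jog_arm", "body": {
  "series": [
    [[0, 0, 0, 0, 0, 0.0175, 30], [0, 0, 0, 0, 0, 0.0175, 30], [0, 0, 0, 0, 0, 0, 30], [0, 0, 0, 0, 0, 0, 30], [0, 0, 0, 0, 0, 0, 30], [0, 0, 0, 0, 0, 0, 30], [0, 0, 0, 0, 0, 0, 30], [0, 0, 0, 0, 0, 0, 30], [0, 0, 0, 0, 0, 0, 30], [0, 0, 0, 0, 0, 0, 30]]
  ]
}}

```text
time_s: 20.75
eef_pos: [0.5069, -0.0398, 0.1922]
eef_rot: [-0.0, 0.935, 0.355, -0.001]
wrist_force: [-8.3, 2.5, 14.8]
opening: 0.524
grasp_force: 61.9
```

```bash
python3 s.py
```

```text
t 20.75 phi 41.64 q6 0.532 pos [ 0.5069 -0.0398  0.1922] F [-8.31  2.46 14.8 ] T [0.53  1.499 0.045] tau6 0.044 op 0.524 61.9
```

{"method": "jog_arm", "body": {
  "series": [
    [[0, 0, -0.2, 0, 0, 0.045, 30], [0, 0, 0, 0, 0, 0.045, 30], [0, 0, 0, 0, 0, 0.045, 30], [0, 0, 0, 0, 0, 0.045, 30], [0, 0, 0, 0, 0, 0.045, 30], [0, 0, 0, 0, 0, 0.045, 30], [0, 0, 0, 0, 0, 0.044, 30], [0, 0, 0, 0, 0, 0, 30], [0, 0, 0, 0, 0, 0, 30], [0, 0, 0, 0, 0, 0, 30]]
  ]
}}

```text
time_s: 21.75
eef_pos: [0.5069, -0.0395, 0.1922]
eef_rot: [-0.001, 0.979, 0.205, -0.001]
wrist_force: [-8.0, 3.0, 14.1]
opening: 0.522
grasp_force: 61.8
```

```bash
python3 s.py
```

```text
t 21.75 phi 23.65 q6 0.846 pos [ 0.5069 -0.0395  0.1922] F [-8.02  2.96 14.14] T [0.718 1.475 0.084] tau6 0.083 op 0.522 61.8
```

{"method": "jog_arm", "body": {
  "series": [
    [[0, 0, 0, 0, 0, 0.0175, 30], [0, 0, 0, 0, 0, 0.0175, 30], [0, 0, 0, 0, 0, 0, 30], [0, 0, 0, 0, 0, 0, 30], [0, 0, 0, 0, 0, 0, 30], [0, 0, 0, 0, 0, 0, 30], [0, 0, 0, 0, 0, 0, 30], [0, 0, 0, 0, 0, 0, 30], [0, 0, 0, 0, 0, 0, 30], [0, 0, 0, 0, 0, 0, 30]]
  ]
}}

```text
time_s: 22.75
eef_pos: [0.5068, -0.0394, 0.1922]
eef_rot: [-0.001, 0.982, 0.188, -0.001]
wrist_force: [-7.7, 3.6, 13.3]
opening: 0.525
grasp_force: 61.8
```

```bash
python3 s.py
```

```text
t 22.75 phi 21.65 q6 0.881 pos [ 0.5068 -0.0394  0.1922] F [-7.71  3.63 13.31] T [0.78  1.413 0.12 ] tau6 0.11 op 0.525 61.8
```

{"method": "jog_arm", "body": {
  "series": [
    [[0, 0, 0, 0, 0, 0.0175, 30], [0, 0, 0, 0, 0, 0.0175, 30], [0, 0, 0, 0, 0, 0, 30], [0, 0, 0, 0, 0, 0, 30], [0, 0, 0, 0, 0, 0, 30], [0, 0, 0, 0, 0, 0, 30], [0, 0, 0, 0, 0, 0, 30], [0, 0, 0, 0, 0, 0, 30], [0, 0, 0, 0, 0, 0, 30], [0, 0, 0, 0, 0, 0, 30]]
  ]
}}

```text
time_s: 23.75
eef_pos: [0.5068, -0.0394, 0.1922]
eef_rot: [-0.001, 0.985, 0.171, -0.001]
wrist_force: [-8.2, 4.2, 13.8]
opening: 0.519
grasp_force: 61.8
```

```bash
python3 s.py; python3 - <<'E'
from yaw import *
from bench import ctrl
for n in("scene","side"):
    c=ctrl.camera(n);np.savez(n+"3.npz",**c)
    print(n,plate(c))
E
```

```text
t 23.75 phi 19.65 q6 0.916 pos [ 0.5068 -0.0394  0.1922] F [-8.24  4.2  13.77] T [0.793 1.423 0.204] tau6 0.189 op 0.519 61.8
scene (515, array([483.2, -74.6,  78.2, 149.8,  59. ]), 'spout', 59, array([0.4733, 0.0292, 0.1258]))
side (331, array([535.1, -25.6,  62.5, 112.7,  16.4]), 'spout', 206, array([0.4877, 0.0471, 0.124 ]))
```

{"method": "jog_arm", "body": {
  "series": [
    [[0, 0, 0, 0, 0, 0.0175, 30], [0, 0, 0, 0, 0, 0, 30], [0, 0, 0, 0, 0, 0.0175, 30], [0, 0, 0, 0, 0, 0, 30], [0, 0, 0, 0, 0, 0, 30], [0, 0, 0, 0, 0, 0, 30], [0, 0, 0, 0, 0, 0, 30], [0, 0, 0, 0, 0, 0, 30], [0, 0, 0, 0, 0, 0, 30], [0, 0, 0, 0, 0, 0, 30]]
  ]
}}

```text
time_s: 24.85
eef_pos: [0.5068, -0.0394, 0.1922]
eef_rot: [-0.001, 0.988, 0.153, -0.001]
wrist_force: [-8.5, 3.6, 13.0]
opening: 0.522
grasp_force: 61.8
```

```bash
python3 s.py
```

```text
t 24.85 phi 17.64 q6 0.951 pos [ 0.5068 -0.0394  0.1922] F [-8.45  3.64 13.  ] T [0.791 1.447 0.106] tau6 0.123 op 0.522 61.8
```

```bash
python3 - <<'E'
from yaw import *
from bench import ctrl
for n in("scene","side"):
    c=ctrl.camera(n); o=dict(np.load(n+"3.npz"))["frame"]
    print(n,plate(c))
    d=cv2.absdiff(c["frame"],o).max(-1)
    print("diff plate", d[225:300,235:305].mean() if n=="scene" else d[245:275,285:350].mean(), "bg", d[330:400,400:480].mean())
o=ctrl.get_obs(); print(o["torque"],o["joint_efforts"][5])
E
```

```text
scene (517, array([483.1, -73.7,  80. , 150.5,  58.5]), 'spout', 62, array([0.4737, 0.0289, 0.1268]))
diff plate 2.8466666666666667 bg 2.65375
side (335, array([535.5, -25.8,  62.1, 114.1,  16.6]), 'spout', 208, array([0.4883, 0.0472, 0.1251]))
diff plate 1.4 bg 1.5944642857142857
[0.76716426 1.50357159 0.13336677] 0.12316868640482426
```

{"method": "jog_arm", "body": {
  "series": [
    [[0, 0, 0, 0, 0, 0.0175, 30], [0, 0, 0, 0, 0, 0, 30], [0, 0, 0, 0, 0, 0.0175, 30], [0, 0, 0, 0, 0, 0, 30], [0, 0, 0, 0, 0, 0, 30], [0, 0, 0, 0, 0, 0, 30], [0, 0, 0, 0, 0, 0, 30], [0, 0, 0, 0, 0, 0, 30], [0, 0, 0, 0, 0, 0, 30], [0, 0, 0, 0, 0, 0, 30]]
  ]
}}

```text
time_s: 25.95
eef_pos: [0.5069, -0.0393, 0.1922]
eef_rot: [-0.001, 0.991, 0.136, -0.001]
wrist_force: [-8.3, 3.4, 13.4]
opening: 0.519
grasp_force: 61.9
```

```bash
python3 s.py
```

```text
t 25.95 phi 15.65 q6 0.986 pos [ 0.5069 -0.0393  0.1922] F [-8.31  3.45 13.39] T [0.862 1.48  0.206] tau6 0.234 op 0.519 61.9
```

{"method": "jog_arm", "body": {
  "series": [
    [[0, 0, 0, 0, 0, 0.0175, 30], [0, 0, 0, 0, 0, 0, 30], [0, 0, 0, 0, 0, 0.0175, 30], [0, 0, 0, 0, 0, 0, 30], [0, 0, 0, 0, 0, 0, 30], [0, 0, 0, 0, 0, 0, 30], [0, 0, 0, 0, 0, 0, 30], [0, 0, 0, 0, 0, 0, 30], [0, 0, 0, 0, 0, 0, 30], [0, 0, 0, 0, 0, 0, 30]]
  ]
}}

```text
time_s: 26.95
eef_pos: [0.5069, -0.0393, 0.1922]
eef_rot: [-0.001, 0.993, 0.119, -0.001]
wrist_force: [-8.2, 3.4, 12.9]
opening: 0.521
grasp_force: 61.8
```

```bash
python3 s.py
```

```text
t 26.95 phi 13.64 q6 1.021 pos [ 0.5069 -0.0393  0.1922] F [-8.19  3.41 12.85] T [0.94  1.46  0.201] tau6 0.194 op 0.521 61.8
```

{"method": "jog_arm", "body": {
  "series": [
    [[0, 0, 0, 0, 0, 0.0175, 30], [0, 0, 0, 0, 0, 0, 30], [0, 0, 0, 0, 0, 0.0175, 30], [0, 0, 0, 0, 0, 0, 30], [0, 0, 0, 0, 0, 0, 30], [0, 0, 0, 0, 0, 0, 30], [0, 0, 0, 0, 0, 0, 30], [0, 0, 0, 0, 0, 0, 30], [0, 0, 0, 0, 0, 0, 30], [0, 0, 0, 0, 0, 0, 30]]
  ]
}}

```text
time_s: 27.95
eef_pos: [0.5068, -0.0392, 0.1922]
eef_rot: [-0.001, 0.995, 0.101, -0.001]
wrist_force: [-8.1, 3.4, 13.3]
opening: 0.524
grasp_force: 61.9
```

```bash
python3 s.py; python3 - <<'E'
from yaw import *
from bench import ctrl
c=ctrl.camera("side"); print(plate(c))
d=cv2.absdiff(c["frame"],dict(np.load("side3.npz"))["frame"]).max(-1);print(d[245:275,285:350].mean())
E
```

```text
t 27.95 phi 11.65 q6 1.056 pos [ 0.5068 -0.0392  0.1922] F [-8.09  3.44 13.25] T [1.029 1.446 0.301] tau6 0.328 op 0.524 61.9
(337, array([533.8, -25.2,  62.7, 111.7,  15. ]), 'spout', 207, array([0.4878, 0.0473, 0.1247]))
1.4082051282051282
```

0.328 Nm exceeds any click torque and the grinder has not moved (image difference is at noise level), so this is the closed stop. I'll release fully so the dial seats at click 0, then regrip.

{"method": "jog_arm", "body": {
  "series": [
    [[0, 0, 0, 0, 0, 0, 85], [0, 0, 0, 0, 0, 0, 85], [0, 0, 0, 0, 0, 0, 85], [0, 0, 0, 0, 0, 0, 85], [0, 0, 0, 0, 0, 0, 85], [0, 0, 0, 0, 0, 0, 85], [0, 0, 0, 0, 0, 0, 85], [0, 0, 0, 0, 0, 0, 85], [0, 0, 0, 0, 0, 0, 85], [0, 0, 0, 0, 0, 0, 85]]
  ]
}}

```text
time_s: 29.0
eef_pos: [0.5075, -0.0401, 0.1908]
eef_rot: [-0.0, 0.995, 0.101, 0.0]
wrist_force: [0.8, 0.5, 0.2]
opening: 0.998
grasp_force: 0.0
```

```bash
python3 s.py
```

```text
t 29.0 phi 11.59 q6 1.056 pos [ 0.5075 -0.0401  0.1908] F [0.78 0.52 0.21] T [0.096 0.038 0.   ] tau6 0.0 op 0.998 0.0
```

{"method": "jog_arm", "body": {
  "series": [
    [[0, 0, 0, 0, 0, 0, 30], [0, 0, 0, 0, 0, 0, 30], [0, 0, 0, 0, 0, 0, 30], [0, 0, 0, 0, 0, 0, 30], [0, 0, 0, 0, 0, 0, 30], [0, 0, 0, 0, 0, 0, 30], [0, 0, 0, 0, 0, 0, 30], [0, 0, 0, 0, 0, 0, 30], [0, 0, 0, 0, 0, 0, 30], [0, 0, 0, 0, 0, 0, 30]]
  ]
}}

```text
time_s: 30.0
eef_pos: [0.5074, -0.0394, 0.1913]
eef_rot: [-0.001, 0.995, 0.101, -0.0]
wrist_force: [-2.7, 4.0, 5.5]
opening: 0.52
grasp_force: 61.0
```

```bash
python3 s.py
```

```text
t 30.0 phi 11.61 q6 1.056 pos [ 0.5074 -0.0394  0.1913] F [-2.7   4.04  5.55] T [0.699 0.408 0.051] tau6 0.001 op 0.52 61.0
```

{"method": "jog_arm", "body": {
  "series": [
    [[0, 0, 0.4, 0, 0, 0, 30], [0, 0, 0, 0, 0, -0.0175, 30], [0, 0, 0, 0, 0, -0.0175, 30], [0, 0, 0, 0, 0, -0.0175, 30], [0, 0, 0, 0, 0, -0.0175, 30], [0, 0, 0, 0, 0, -0.0175, 30], [0, 0, 0, 0, 0, 0, 30], [0, 0, 0, 0, 0, 0, 30], [0, 0, 0, 0, 0, 0, 30], [0, 0, 0, 0, 0, 0, 30]]
  ]
}}

```text
time_s: 31.0
eef_pos: [0.5075, -0.0394, 0.1912]
eef_rot: [-0.001, 0.99, 0.144, 0.0]
wrist_force: [-3.3, 4.8, 8.4]
opening: 0.523
grasp_force: 61.2
```

```bash
python3 s.py
```

```text
t 31.0 phi 16.62 q6 0.969 pos [ 0.5075 -0.0394  0.1912] F [-3.3  4.8  8.4] T [ 0.709  0.619 -0.051] tau6 -0.062 op 0.523 61.2
```

{"method": "jog_arm", "body": {
  "series": [
    [[0, 0, 0, 0, 0, -0.0175, 30], [0, 0, 0, 0, 0, -0.0175, 30], [0, 0, 0, 0, 0, -0.0175, 30], [0, 0, 0, 0, 0, -0.0175, 30], [0, 0, 0, 0, 0, -0.0175, 30], [0, 0, 0, 0, 0, 0, 30], [0, 0, 0, 0, 0, 0, 30], [0, 0, 0, 0, 0, 0, 30], [0, 0, 0, 0, 0, 0, 30], [0, 0, 0, 0, 0, 0, 30]]
  ]
}}

```text
time_s: 32.0
eef_pos: [0.5075, -0.0394, 0.1912]
eef_rot: [-0.001, 0.982, 0.188, 0.0]
wrist_force: [-3.8, 3.8, 8.1]
opening: 0.526
grasp_force: 61.2
```

```bash
python3 s.py
```

```text
t 32.0 phi 21.62 q6 0.881 pos [ 0.5075 -0.0394  0.1912] F [-3.81  3.84  8.13] T [ 0.718  0.634 -0.078] tau6 -0.069 op 0.526 61.2
```

{"method": "jog_arm", "body": {
  "series": [
    [[0, 0, 0, 0, 0, -0.0175, 30], [0, 0, 0, 0, 0, -0.0175, 30], [0, 0, 0, 0, 0, -0.0175, 30], [0, 0, 0, 0, 0, -0.0175, 30], [0, 0, 0, 0, 0, -0.0175, 30], [0, 0, 0, 0, 0, 0, 30], [0, 0, 0, 0, 0, 0, 30], [0, 0, 0, 0, 0, 0, 30], [0, 0, 0, 0, 0, 0, 30], [0, 0, 0, 0, 0, 0, 30]]
  ]
}}

```text
time_s: 33.0
eef_pos: [0.5074, -0.0393, 0.1912]
eef_rot: [-0.001, 0.973, 0.231, 0.0]
wrist_force: [-3.9, 4.8, 8.0]
opening: 0.521
grasp_force: 61.2
```

```bash
python3 s.py
```

```text
t 33.0 phi 26.67 q6 0.793 pos [ 0.5074 -0.0393  0.1912] F [-3.85  4.85  8.03] T [0.839 0.559 0.153] tau6 0.139 op 0.521 61.2
```

{"method": "jog_arm", "body": {
  "series": [
    [[0, 0, 0, 0, 0, -0.0291, 30], [0, 0, 0, 0, 0, -0.0291, 30], [0, 0, 0, 0, 0, -0.0291, 30], [0, 0, 0, 0, 0, -0.0291, 30], [0, 0, 0, 0, 0, -0.0291, 30], [0, 0, 0, 0, 0, -0.0291, 30], [0, 0, 0, 0, 0, 0, 30], [0, 0, 0, 0, 0, 0, 30], [0, 0, 0, 0, 0, 0, 30], [0, 0, 0, 0, 0, 0, 30]]
  ]
}}

```text
time_s: 34.0
eef_pos: [0.5075, -0.0394, 0.1912]
eef_rot: [-0.001, 0.949, 0.314, 0.0]
wrist_force: [-4.4, 4.2, 7.3]
opening: 0.523
grasp_force: 61.2
```

```bash
python3 s.py
```

```text
t 34.0 phi 36.64 q6 0.619 pos [ 0.5075 -0.0394  0.1912] F [-4.38  4.21  7.35] T [ 0.68   0.502 -0.129] tau6 -0.098 op 0.523 61.2
```

{"method": "jog_arm", "body": {
  "series": [
    [[0, 0, 0, 0, 0, -0.0291, 30], [0, 0, 0, 0, 0, -0.0291, 30], [0, 0, 0, 0, 0, -0.0291, 30], [0, 0, 0, 0, 0, -0.0291, 30], [0, 0, 0, 0, 0, -0.0291, 30], [0, 0, 0, 0, 0, -0.0291, 30], [0, 0, 0, 0, 0, 0, 30], [0, 0, 0, 0, 0, 0, 30], [0, 0, 0, 0, 0, 0, 30], [0, 0, 0, 0, 0, 0, 30]]
  ]
}}

```text
time_s: 35.0
eef_pos: [0.5075, -0.0393, 0.1911]
eef_rot: [-0.001, 0.918, 0.396, 0.0]
wrist_force: [-3.8, 3.9, 8.1]
opening: 0.523
grasp_force: 61.2
```

```bash
python3 s.py
```

```text
t 35.0 phi 46.68 q6 0.444 pos [ 0.5075 -0.0393  0.1911] F [-3.83  3.87  8.12] T [0.809 0.557 0.212] tau6 0.205 op 0.523 61.2
```

{"method": "jog_arm", "body": {
  "series": [
    [[0, 0, 0, 0, 0, -0.0291, 30], [0, 0, 0, 0, 0, -0.0291, 30], [0, 0, 0, 0, 0, -0.0291, 30], [0, 0, 0, 0, 0, -0.0291, 30], [0, 0, 0, 0, 0, -0.0291, 30], [0, 0, 0, 0, 0, -0.0291, 30], [0, 0, 0, 0, 0, 0, 30], [0, 0, 0, 0, 0, 0, 30], [0, 0, 0, 0, 0, 0, 30], [0, 0, 0, 0, 0, 0, 30]]
  ]
}}

```text
time_s: 36.0
eef_pos: [0.5076, -0.0393, 0.1912]
eef_rot: [-0.001, 0.88, 0.475, 0.0]
wrist_force: [-3.5, 4.7, 7.0]
opening: 0.522
grasp_force: 61.2
```

```bash
python3 s.py
```

```text
t 36.0 phi 56.66 q6 0.27 pos [ 0.5076 -0.0393  0.1912] F [-3.47  4.66  7.  ] T [ 0.747  0.532 -0.022] tau6 -0.041 op 0.522 61.2
```

{"method": "jog_arm", "body": {
  "series": [
    [[0, 0, 0, 0, 0, -0.0291, 30], [0, 0, 0, 0, 0, -0.0291, 30], [0, 0, 0, 0, 0, -0.0291, 30], [0, 0, 0, 0, 0, -0.0291, 30], [0, 0, 0, 0, 0, -0.0291, 30], [0, 0, 0, 0, 0, -0.0291, 30], [0, 0, 0, 0, 0, 0, 30], [0, 0, 0, 0, 0, 0, 30], [0, 0, 0, 0, 0, 0, 30], [0, 0, 0, 0, 0, 0, 30]]
  ]
}}

```text
time_s: 37.0
eef_pos: [0.5076, -0.0394, 0.1912]
eef_rot: [-0.0, 0.835, 0.55, 0.0]
wrist_force: [-2.7, 3.8, 8.2]
opening: 0.525
grasp_force: 61.2
```

```bash
python3 s.py
```

```text
t 37.0 phi 66.68 q6 0.095 pos [ 0.5076 -0.0394  0.1912] F [-2.71  3.76  8.17] T [0.804 0.543 0.121] tau6 0.139 op 0.525 61.2
```

{"method": "jog_arm", "body": {
  "series": [
    [[0, 0, 0, 0, 0, -0.0291, 30], [0, 0, 0, 0, 0, -0.0291, 30], [0, 0, 0, 0, 0, -0.0291, 30], [0, 0, 0, 0, 0, -0.0291, 30], [0, 0, 0, 0, 0, -0.0291, 30], [0, 0, 0, 0, 0, -0.0291, 30], [0, 0, 0, 0, 0, 0, 30], [0, 0, 0, 0, 0, 0, 30], [0, 0, 0, 0, 0, 0, 30], [0, 0, 0, 0, 0, 0, 30]]
  ]
}}

```text
time_s: 38.0
eef_pos: [0.5077, -0.0394, 0.1912]
eef_rot: [-0.0, 0.784, 0.62, 0.001]
wrist_force: [-2.8, 4.3, 7.4]
opening: 0.523
grasp_force: 61.2
```

```bash
python3 s.py
```

```text
t 38.0 phi 76.65 q6 -0.079 pos [ 0.5077 -0.0394  0.1912] F [-2.84  4.31  7.45] T [ 0.668  0.465 -0.024] tau6 -0.1 op 0.523 61.2
```

{"method": "jog_arm", "body": {
  "series": [
    [[0, 0, 0, 0, 0, -0.0291, 30], [0, 0, 0, 0, 0, -0.0291, 30], [0, 0, 0, 0, 0, -0.0291, 30], [0, 0, 0, 0, 0, -0.0291, 30], [0, 0, 0, 0, 0, -0.0291, 30], [0, 0, 0, 0, 0, -0.0291, 30], [0, 0, 0, 0, 0, 0, 30], [0, 0, 0, 0, 0, 0, 30], [0, 0, 0, 0, 0, 0, 30], [0, 0, 0, 0, 0, 0, 30]]
  ]
}}

```text
time_s: 39.0
eef_pos: [0.5077, -0.0394, 0.1912]
eef_rot: [-0.0, 0.727, 0.686, 0.001]
wrist_force: [-2.4, 4.2, 6.8]
opening: 0.522
grasp_force: 61.1
```

```bash
python3 s.py
```

```text
t 39.0 phi 86.69 q6 -0.254 pos [ 0.5077 -0.0394  0.1912] F [-2.44  4.25  6.79] T [0.731 0.39  0.219] tau6 0.195 op 0.522 61.1
```

{"method": "jog_arm", "body": {
  "series": [
    [[0, 0, 0, 0, 0, -0.0291, 30], [0, 0, 0, 0, 0, -0.0291, 30], [0, 0, 0, 0, 0, -0.0291, 30], [0, 0, 0, 0, 0, -0.0291, 30], [0, 0, 0, 0, 0, -0.0291, 30], [0, 0, 0, 0, 0, -0.0291, 30], [0, 0, 0, 0, 0, 0, 30], [0, 0, 0, 0, 0, 0, 30], [0, 0, 0, 0, 0, 0, 30], [0, 0, 0, 0, 0, 0, 30]]
  ]
}}

```text
time_s: 40.0
eef_pos: [0.5077, -0.0394, 0.1912]
eef_rot: [-0.0, 0.665, 0.747, 0.001]
wrist_force: [-1.4, 3.9, 7.2]
opening: 0.522
grasp_force: 61.1
```

```bash
python3 s.py
```

```text
t 40.0 phi 96.67 q6 -0.429 pos [ 0.5077 -0.0394  0.1912] F [-1.38  3.89  7.17] T [ 0.719  0.389 -0.076] tau6 -0.061 op 0.522 61.1
```

{"method": "jog_arm", "body": {
  "series": [
    [[0, 0, 0, 0, 0, -0.0291, 30], [0, 0, 0, 0, 0, -0.0291, 30], [0, 0, 0, 0, 0, -0.0291, 30], [0, 0, 0, 0, 0, -0.0291, 30], [0, 0, 0, 0, 0, -0.0291, 30], [0, 0, 0, 0, 0, -0.0291, 30], [0, 0, 0, 0, 0, 0, 30], [0, 0, 0, 0, 0, 0, 30], [0, 0, 0, 0, 0, 0, 30], [0, 0, 0, 0, 0, 0, 30]]
  ]
}}

```text
time_s: 41.0
eef_pos: [0.5078, -0.0394, 0.1912]
eef_rot: [-0.0, 0.597, 0.802, 0.001]
wrist_force: [-2.4, 4.2, 6.3]
opening: 0.521
grasp_force: 61.1
```

```bash
python3 s.py
```

```text
t 41.0 phi 106.69 q6 -0.603 pos [ 0.5078 -0.0394  0.1912] F [-2.43  4.25  6.29] T [0.776 0.318 0.116] tau6 0.131 op 0.521 61.1
```

{"method": "jog_arm", "body": {
  "series": [
    [[0, 0, 0, 0, 0, -0.0291, 30], [0, 0, 0, 0, 0, -0.0291, 30], [0, 0, 0, 0, 0, -0.0291, 30], [0, 0, 0, 0, 0, -0.0291, 30], [0, 0, 0, 0, 0, -0.0291, 30], [0, 0, 0, 0, 0, -0.0291, 30], [0, 0, 0, 0, 0, 0, 30], [0, 0, 0, 0, 0, 0, 30], [0, 0, 0, 0, 0, 0, 30], [0, 0, 0, 0, 0, 0, 30]]
  ]
}}

```text
time_s: 42.0
eef_pos: [0.5078, -0.0394, 0.1911]
eef_rot: [-0.0, 0.525, 0.851, 0.001]
wrist_force: [-1.8, 3.6, 5.9]
opening: 0.519
grasp_force: 61.1
```

```bash
python3 s.py
```

```text
t 42.0 phi 116.67 q6 -0.778 pos [ 0.5078 -0.0394  0.1911] F [-1.81  3.6   5.92] T [ 0.803  0.324 -0.124] tau6 -0.107 op 0.519 61.1
```

{"method": "jog_arm", "body": {
  "series": [
    [[0, 0, 0, 0, 0, -0.0291, 30], [0, 0, 0, 0, 0, -0.0291, 30], [0, 0, 0, 0, 0, -0.0291, 30], [0, 0, 0, 0, 0, -0.0291, 30], [0, 0, 0, 0, 0, -0.0291, 30], [0, 0, 0, 0, 0, -0.0291, 30], [0, 0, 0, 0, 0, 0, 30], [0, 0, 0, 0, 0, 0, 30], [0, 0, 0, 0, 0, 0, 30], [0, 0, 0, 0, 0, 0, 30]]
  ]
}}

```text
time_s: 43.0
eef_pos: [0.5079, -0.0393, 0.1912]
eef_rot: [0.0, 0.448, 0.894, 0.001]
wrist_force: [-2.0, 4.3, 6.3]
opening: 0.525
grasp_force: 61.1
```

```bash
python3 s.py
```

```text
t 43.0 phi 126.71 q6 -0.953 pos [ 0.5079 -0.0393  0.1912] F [-1.95  4.29  6.34] T [0.839 0.161 0.195] tau6 0.203 op 0.525 61.1
```

{"method": "jog_arm", "body": {
  "series": [
    [[0, 0, 0, 0, 0, -0.0291, 30], [0, 0, 0, 0, 0, -0.0291, 30], [0, 0, 0, 0, 0, -0.0291, 30], [0, 0, 0, 0, 0, -0.0291, 30], [0, 0, 0, 0, 0, -0.0291, 30], [0, 0, 0, 0, 0, -0.0291, 30], [0, 0, 0, 0, 0, 0, 30], [0, 0, 0, 0, 0, 0, 30], [0, 0, 0, 0, 0, 0, 30], [0, 0, 0, 0, 0, 0, 30]]
  ]
}}

```text
time_s: 44.0
eef_pos: [0.5079, -0.0393, 0.1912]
eef_rot: [0.0, 0.369, 0.929, 0.001]
wrist_force: [-1.1, 5.6, 6.6]
opening: 0.526
grasp_force: 61.1
```

```bash
python3 s.py
```

```text
t 44.0 phi 136.68 q6 -1.127 pos [ 0.5079 -0.0393  0.1912] F [-1.13  5.6   6.62] T [ 0.693  0.215 -0.063] tau6 -0.094 op 0.526 61.1
```

{"method": "jog_arm", "body": {
  "series": [
    [[0, 0, 0, 0, 0, -0.0291, 30], [0, 0, 0, 0, 0, -0.0291, 30], [0, 0, 0, 0, 0, -0.0291, 30], [0, 0, 0, 0, 0, -0.0291, 30], [0, 0, 0, 0, 0, -0.0291, 30], [0, 0, 0, 0, 0, -0.0291, 30], [0, 0, 0, 0, 0, 0, 30], [0, 0, 0, 0, 0, 0, 30], [0, 0, 0, 0, 0, 0, 30], [0, 0, 0, 0, 0, 0, 30]]
  ]
}}

```text
time_s: 45.0
eef_pos: [0.5079, -0.0392, 0.1912]
eef_rot: [0.0, 0.286, 0.958, 0.001]
wrist_force: [-0.7, 4.3, 6.0]
opening: 0.525
grasp_force: 61.1
```

```bash
python3 s.py
```

```text
t 45.0 phi 146.7 q6 -1.302 pos [ 0.5079 -0.0392  0.1912] F [-0.66  4.33  6.02] T [0.926 0.217 0.147] tau6 0.135 op 0.525 61.1
```

{"method": "jog_arm", "body": {
  "series": [
    [[0, 0, 0, 0, 0, -0.0175, 30], [0, 0, 0, 0, 0, -0.0175, 30], [0, 0, 0, 0, 0, -0.0175, 30], [0, 0, 0, 0, 0, -0.0175, 30], [0, 0, 0, 0, 0, -0.0175, 30], [0, 0, 0, 0, 0, -0.0087, 30], [0, 0, 0, 0, 0, 0, 30], [0, 0, 0, 0, 0, 0, 30], [0, 0, 0, 0, 0, 0, 30], [0, 0, 0, 0, 0, 0, 30]]
  ]
}}

```text
time_s: 46.0
eef_pos: [0.508, -0.0392, 0.1912]
eef_rot: [0.0, 0.24, 0.971, 0.001]
wrist_force: [-1.0, 5.1, 6.7]
opening: 0.525
grasp_force: 61.1
```

```bash
python3 s.py
```

```text
t 46.0 phi 152.2 q6 -1.398 pos [ 0.508  -0.0392  0.1912] F [-1.04  5.09  6.68] T [ 0.908  0.224 -0.03 ] tau6 -0.037 op 0.525 61.1
```

Torque is near zero between the clicks, so the dial is in seat 7. Now I'll release and retreat straight up.

{"method": "jog_arm", "body": {
  "series": [
    [[0, 0, 0, 0, 0, 0, 85], [0, 0, 0, 0, 0, 0, 85], [0, 0, 0, 0, 0, 0, 85], [0, 0, 0, 0, 0, 0, 85], [0, 0, 0, 0, 0, 0, 85], [0, 0, 0, 0, 0, 0, 85], [0, 0, 0, 0, 0, 0, 85], [0, 0, -10, 0, 0, 0, 85], [0, 0, -15, 0, 0, 0, 85], [0, 0, -15, 0, 0, 0, 85]]
  ]
}}

```text
time_s: 47.0
eef_pos: [0.5075, -0.0401, 0.2314]
eef_rot: [0.0, 0.24, 0.971, 0.0]
wrist_force: [0.0, -0.2, 0.0]
opening: 0.994
grasp_force: 0.0
```

{"method": "jog_arm", "body": {
  "series": [
    [[0, 0, -10, 0, 0, 0, 85], [0, 0, -10, 0, 0, 0, 85], [0, 0, 0, 0, 0, 0, 85], [0, 0, 0, 0, 0, 0, 85], [0, 0, 0, 0, 0, 0, 85], [0, 0, 0, 0, 0, 0, 85], [0, 0, 0, 0, 0, 0, 85], [0, 0, 0, 0, 0, 0, 85], [0, 0, 0, 0, 0, 0, 85], [0, 0, 0, 0, 0, 0, 85]]
  ]
}}

```text
time_s: 48.0
eef_pos: [0.5075, -0.0401, 0.2503]
eef_rot: [-0.0, 0.24, 0.971, 0.0]
wrist_force: [-0.4, 0.6, -0.5]
opening: 0.994
grasp_force: 0.0
```

```bash
python3 s.py; python3 - <<'E'
from yaw import *
from bench import ctrl
c=ctrl.camera("side"); print(plate(c))
print(ctrl.hand_in())
E
```

```text
t 48.0 phi 152.19 q6 -1.398 pos [ 0.5075 -0.0401  0.2503] F [-0.41  0.63 -0.46] T [ 0.003 -0.006 -0.014] tau6 -0.0 op 0.994 0.0
(335, array([533.9, -24.4,  63.2, 113.9,  14.6]), 'spout', 204, array([0.4892, 0.0475, 0.1248]))
the job is handed in; nothing more can be done
None
```

Handed in at 48 s, no verdict shown: by torque, the dial was closed to its stop (0.33 Nm, with some slip in the pads), opened seven counted clicks and released, but an early mistake twisted the grinder about 8° (spout end about 12 mm, limit 30 mm).

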